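Line the reagent jars up by height

TASK

Line up the four amber reagent jars by height on the white board, one jar standing upright on the middle of each black pad, with the tallest on the pad next to the red end stop and each following one shorter than the last. Do not tip any jar over on the way, and let go of them all at the end.

Things in the scene. Friction and masses are not known exactly. Their poses are not given: they have to be found in the camera images.
- jar_xl_center (a point): the tallest of four round amber jars with white screw cap and white paper band, loose, standing upright: 54 mm in diameter (cap 49 mm), 84 mm tall; the point is at its centre, 42 mm above its underside; z up its axis
- jar_l_center (a point): the second tallest of four round amber jars with white screw cap and white paper band, loose, standing upright: 46 mm in diameter (cap 41 mm), 68 mm tall; the point is at its centre, 34 mm above its underside; z up its axis
- jar_m_center (a point): the second shortest of four round amber jars with white screw cap and white paper band, loose, standing upright: 38 mm in diameter (cap 34 mm), 54 mm tall; the point is at its centre, 27 mm above its underside; z up its axis
- jar_s_center (a point): the shortest of four round amber jars with white screw cap and white paper band, loose, standing upright: 30 mm in diameter (cap 27 mm), 40 mm tall; the point is at its centre, 20 mm above its underside; z up its axis
- pad_1: black square rubber pad with a small white centre dot, 74 x 74 mm, 2 mm thick, the leftmost of the row of four as the robot sees it (left is +y); fixed on a white board 100 x 430 x 10 mm; origin at the centre of the pad's underside, so jars stand 2 mm above it, 12 mm above the bench; y runs along the row; pads are 80 mm apart centre to centre
- pad_2: black square rubber pad with a small white centre dot, 74 x 74 mm, 2 mm thick, the second from the left of the row of four as the robot sees it (left is +y); fixed on a white board 100 x 430 x 10 mm; origin at the centre of the pad's underside, so jars stand 2 mm above it, 12 mm above the bench; y runs along the row; pads are 80 mm apart centre to centre
- pad_3: black square rubber pad with a small white centre dot, 74 x 74 mm, 2 mm thick, the third from the left (second from the right) of the row of four as the robot sees it (left is +y); fixed on a white board 100 x 430 x 10 mm; origin at the centre of the pad's underside, so jars stand 2 mm above it, 12 mm above the bench; y runs along the row; pads are 80 mm apart centre to centre
- pad_4: black square rubber pad with a small white centre dot, 74 x 74 mm, 2 mm thick, the rightmost of the row of four as the robot sees it (left is +y); fixed on a white board 100 x 430 x 10 mm; origin at the centre of the pad's underside, so jars stand 2 mm above it, 12 mm above the bench; y runs along the row; pads are 80 mm apart centre to centre
- stop_red: red end stop, block 80 x 22 mm (22 along the row), 24 mm tall, fixed on the board at one end of the row, either left or right from start to start (a grey one is at the other end); origin at the centre of its underside, 70 mm along the row from the centre of the nearest pad
Not all that is in view belongs to the job. What is shaped like the part that bears jar_l_center but blue, turquoise or yellow is not meant.

How it is judged:
By the outcome, as a careful person would: the job done as asked, in the order asked, and still so for the second after the job is handed in, with the robot touching nothing.
It also fails if it takes over 96 s, if anything falls off the work surface, if the arm or the gripper's body presses on something with over 40 N, if the wrist force passes 120 N, or if a joint passes its speed limit or range.

ROBOT

A 6-joint arm with a two-finger parallel gripper is mounted at the origin on the work surface. World frame = base frame: x ahead of the robot, y to its left, z up, the work surface at z = 0. Lengths are in mm, angles in degrees, forces in N, time in s.
With the tool pointing down it reaches from about 300 to 850 mm from the base axis. Payload 4.2 kg.
Tool frame: the origin (TCP) lies between the finger pads; the fingertips stand 11 mm ahead of it and the grasp point (between the pads) lies 8 mm behind it (env.tips_ahead is the distance from the TCP to the fingertips, in mm); z points along the fingers, y is the line along which they close (so a half turn about z gives the same grasp; the last joint's range is limited). The gripper opens to 91 mm and grips with 3 to 60 N. Pads are 32 mm wide; open, the fingers measure 118 mm over their backs; the gripper's body (76 mm by 178 mm) begins 60 mm behind the grasp point.
Start: joints at [-70.474, 18.312, 89.639, -0, 72.044, -1.146], TCP at [202.992, -537.993, 224.976] pointing down, gripper open.
Joint ranges: [-177.97, 177.97], [-48.28, 115.42], [12.27, 149.76], [-77.06, 257.06], [2.81, 150.46], [-146.56, 146.56]. Speed limits (degrees/s): [147.25, 147.25, 180, 180, 180, 180].

INTERFACE

Orientations are given as [roll, pitch, yaw] about the fixed x, y, z axes, in that order (R = Rz(yaw) Ry(pitch) Rx(roll)).
In Python, from workcell import env, cams gives the robot as it stands.
- The arm moves only by the tool step_arm, never from a script. Its arguments are lists of equal length, an entry for each row: "linear": the shift along the tool's x, y, z in units of 30 cm (1.0 is 30 cm), a list of three; "turn": the turn about the tool's z in units of 360 degrees (1.0 is 360 degrees). In form: {"linear": [[tx, ty, tz], ...], "turn": [turn, ...]}. A call has 1 to 20 rows; each row is the pose to reach, as a shift and turn from the pose commanded when the call began, along the tool's axes at that moment, turning the shorter way round; what a row does not reach only later rows make up. A row lasts 1/8 s, in which the tool goes at most 62.5 mm and 10.7 degrees, less where a joint would pass 70% of its speed; a pose out of reach is approached as far as the arm can. A call with a number of a shift or a turn outside -1 to 1 is refused whole. A call with a gripper value outside its range is refused whole. "fingers" is the closure, from -1 (fully open) to 1 (shut), so that 0 is half open, set as the call begins (left out, the last holds). The fingers move at their own pace and stop on an object; "force" is the grip in N (left out, the last holds). Time passes only in rows, so rows that repeat a pose let the fingers close. It gives the time, the measured TCP pose, the force, the opening and the grip force at its end, in the units of the state.
- env.state(): the state, without advancing time (a new reading comes with each control period).
- cams.grab_frame(name): name is "scene" or "side" or "wrist"; returns a dict with "color" (400x640x3 uint8, blue, green, red), "fx", "fy", "cx", "cy" (pixels), "extrinsics" (4x4, takes a point from camera to world coordinates); the wrist camera has in their place "tool_from_camera" (4x4, takes a point from camera to tool coordinates, whose origin is the TCP and whose axes are the flange's). Camera axes: x right, y down, z forward; pixel columns grow to the right and rows downward; lengths in mm; the calibration is good to about 2 mm. A picture is of the moment at which its call begins: read the wrist's pose just before it. There is no depth.
- env.job_done(): hands the job in; it is judged then, once.
The state is a dict: "time_s": time; "qpos": joint angles; "qvel": joint speeds; "effort": joint torques, N m; "ee_pos": TCP position; "ee_rot": TCP orientation; "force": force on the tool from outside, world axes, zero at the start; "torque": the same for the moment, N m; "gripper_width": finger opening in mm; "gripper_force": force on a finger pad.
Only numpy, scipy, OpenCV 4.12 (cv2) and the standard library are available. Lean on these libraries where they do the work, as an engineer would, in place of code of your own. Each camera call takes 0.05 s, during which the arm holds its last target. There are 200 camera calls.

## Working session

There is one attempt and no reset: what is moved stays moved. The work goes in short steps, Python scripts to look and compute and a tool call to move; the robot and the scene stay as the last step left them, time stands still between calls to the robot, and variables do not carry over. Pictures are saved under pics/ and viewed, at most 14 in all, crops included, and the job is handed in when it is done.

Besides the shell and the picture viewer there is one more tool, called after ">>>" by a JSON object that holds its "api" and its "payload", one argument or row to a line. step_arm: Moves the arm, as the interface text tells. Its arguments: {"type":"object","properties":{"linear":{"type":"array"},"turn":{"type":"array"},"fingers":{"type":"number"},"force":{"type":"number"}},"required":["linear","turn"]}

```bash
mkdir -p pics; ls; python3 - <<'E'
from workcell import env,cams
import cv2,numpy as np
s=env.state();print({k:s[k] for k in('time_s','ee_pos','ee_rot','gripper_width')})
for n in('scene','side'):
    f=cams.grab_frame(n);cv2.imwrite(f'pics/{n}0.png',f['color']);print(n,f['fx'],f['cx'],f['cy'],np.round(f['extrinsics'],3).tolist())
E
```

```text
pics
{'time_s': 0.0, 'ee_pos': array([ 202.81206065, -537.53325546,  224.11295241]), 'ee_rot': array([-1.79898168e+02,  1.45653594e-04,  2.06710860e+01]), 'gripper_width': 91.32382693419463}
scene 498.96917018157257 316.2131431848229 195.0767828134991 [[-0.768, 0.371, -0.523, 1052.457], [0.641, 0.436, -0.632, 694.752], [-0.006, -0.82, -0.573, 659.035], [0.0, 0.0, 0.0, 1.0]]
side 456.2239964641045 317.47113749286217 194.5793695815006 [[0.998, -0.04, 0.049, 415.201], [-0.062, -0.783, 0.619, -682.399], [0.014, -0.621, -0.784, 920.119], [0.0, 0.0, 0.0, 1.0]]
```

View pics/scene0.png

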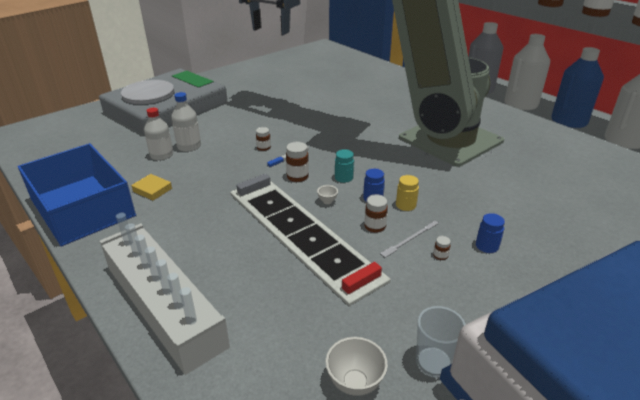

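View pics/side0.png

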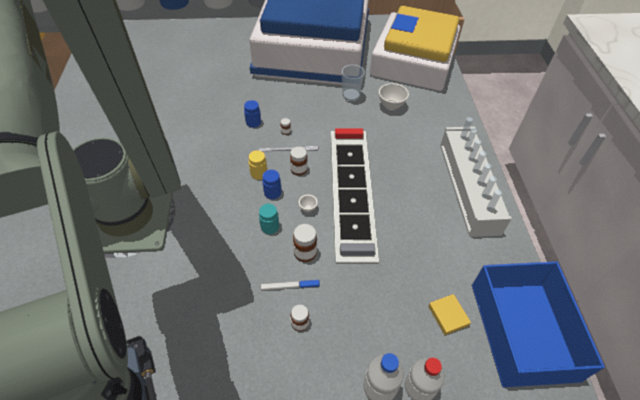

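The scene view shows the jars at S (442,247), L (376,212), XL (297,160) and M (263,138). In the side view they are at S (286,125), L (299,160), XL (305,240) and M (300,317). The pad dots in the side view are at about (350,154), (351,176), (353,200) and (355,226). The red stop is at the +y end, next to pad_1, so the order is XL→pad_1 through S→pad_4.

```bash
cat > h.py <<'E'
import cv2,numpy as np
from workcell import env,cams
from scipy.spatial.transform import Rotation as Ro
def ray(f,T,uv,z):
    d=T[:3,:3]@np.array([(uv[0]-f['cx'])/f['fx'],(uv[1]-f['cy'])/f['fy'],1]);o=T[:3,3]
    return (o+d*(z-o[2])/d[2])
def blobs(m,lo=10,hi=1e5):
    n,l,st,c=cv2.connectedComponentsWithStats(m.astype(np.uint8))
    return [(st[i],c[i]) for i in range(1,n) if lo<=st[i][4]<=hi]
def togo(x,y,z,dyaw=0):
    "shift in tool axes (units 30cm) from the measured pose"
    s=env.state();R=Ro.from_euler('xyz',s['ee_rot'],degrees=True)
    return R.inv().apply(np.array([x,y,z])-s['ee_pos'])/300
E
python3 - <<'E'
from h import *
F={n:(cv2.imread(f'pics/{n}0.png'),cams.grab_frame(n)) for n in('scene','side')}
seeds={'xl':((297,148),(305,233),84),'l':((376,201),(299,154),68),'m':((263,132),(300,312),54),'s':((442,241),(286,121),40)}
for k,(a,b,h) in seeds.items():
    for n,p in (('scene',a),('side',b)):
        im,f=F[n];hsv=cv2.cvtColor(im,cv2.COLOR_BGR2HSV)
        m=(hsv[...,1]<60)&(hsv[...,2]>135)
        w=np.zeros_like(m);w[p[1]-14:p[1]+15,p[0]-18:p[0]+19]=1
        bl=[(tuple(s),c.round(1)) for s,c in blobs(m&w)]
        s,c=min(bl,key=lambda q:np.hypot(*(q[1]-p)))
        print(k,n,s,c,ray(f,np.array(f['extrinsics']),c,h-5).round(0))
im,f=F['side']
for p in ((350,154),(351,176),(353,200),(355,226)):
    g=cv2.cvtColor(im,cv2.COLOR_BGR2GRAY)[p[1]-5:p[1]+6,p[0]-5:p[0]+6].astype(float);g=np.clip(g-g.min()-50,0,None)
    yy,xx=np.mgrid[-5:6,-5:6];c=(p[0]+(g*xx).sum()/g.sum(),p[1]+(g*yy).sum()/g.sum())
    print('pad',np.round(c,1),ray(f,np.array(f['extrinsics']),c,12).round(1))
E
```

```text
xl scene (np.int32(286), np.int32(141), np.int32(22), np.int32(11), np.int32(187)) [296.3 146.1] [ 429. -131.   79.]
xl side (np.int32(287), np.int32(219), np.int32(37), np.int32(29), np.int32(890)) [305.  230.9] [ 434. -119.   79.]
l scene (np.int32(367), np.int32(195), np.int32(21), np.int32(12), np.int32(194)) [377.  200.2] [425. 132.  63.]
l side (np.int32(281), np.int32(140), np.int32(37), np.int32(29), np.int32(842)) [299. 152.] [430. 138.  63.]
m scene (np.int32(255), np.int32(126), np.int32(14), np.int32(8), np.int32(78)) [261.9 129.2] [ 410. -304.   49.]
m side (np.int32(282), np.int32(298), np.int32(37), np.int32(29), np.int32(896)) [299.7 310.1] [ 416. -291.   49.]
s scene (np.int32(436), np.int32(235), np.int32(15), np.int32(10), np.int32(116)) [443.2 239.5] [392. 280.  35.]
s side (np.int32(268), np.int32(107), np.int32(37), np.int32(29), np.int32(950)) [286.  119.9] [399. 292.  35.]
pad [349.6 153.8] [569.2 173.   12. ]
pad [351.2 175.9] [564.9  93.   12. ]
pad [352.8 200. ] [560.4  13.3  12. ]
pad [354.6 226.2] [555.9 -66.6  12. ]
```

```bash
python3 - <<'E'
from h import *
im=cv2.imread('pics/side0.png');f=cams.grab_frame('side');T=np.array(f['extrinsics'])
seeds={'xl':((305,233),84),'l':((299,154),68),'m':((300,312),54),'s':((286,121),40)}
hsv=cv2.cvtColor(im,cv2.COLOR_BGR2HSV)
for k,(p,h) in seeds.items():
    for t in(175,190):
        m=(hsv[...,1]<60)&(hsv[...,2]>t);w=np.zeros_like(m);w[p[1]-14:p[1]+15,p[0]-18:p[0]+19]=1
        for s,c in blobs(m&w,15): print(k,t,s.tolist(),c.round(1),ray(f,T,c,h-4).round(0))
for k,p in dict(yel=(258,157),blue=(272,176),teal=(269,211),blue2=(252,107)).items(): print(k,ray(f,T,p,62).round(0))
print('cup',ray(f,T,(308,204),20).round(0),'rod',ray(f,T,(262,150),3).round(0),ray(f,T,(316,149),3).round(0))
w=cams.grab_frame('wrist');print(w['fx'],w['cx'],w['cy'],np.round(w['tool_from_camera'],2).tolist())
E
```

```text
xl 175 [294, 224, 22, 18, 312] [304.4 232.3] [ 433. -123.   80.]
xl 190 [294, 224, 22, 18, 291] [304.3 232.4] [ 433. -123.   80.]
l 175 [281, 146, 37, 12, 196] [300.  150.4] [433. 142.  64.]
l 190 [291, 147, 15, 11, 131] [298.  151.7] [428. 138.  64.]
l 190 [306, 146, 11, 3, 19] [310.3 147.1] [460. 153.  64.]
m 175 [292, 304, 16, 16, 201] [299.3 311.8] [ 414. -295.   50.]
m 190 [292, 305, 16, 15, 187] [299.2 311.9] [ 414. -295.   50.]
s 175 [281, 118, 9, 6, 45] [284.9 120.6] [396. 288.  36.]
s 190 [281, 118, 9, 6, 40] [284.8 120.8] [395. 287.  36.]
yel [325. 126.  62.]
blue [361.  60.  62.]
teal [353. -47.  62.]
blue2 [304. 320.  62.]
cup [447.   0.  20.] rod [329. 208.   3.] [479. 204.   3.]
322.6567099207609 320.9708011660011 195.261149550662 [[0.0, -0.96, -0.3, 82.35], [1.0, -0.0, 0.0, 0.49], [-0.0, -0.3, 0.96, -158.73], [0.0, 0.0, 0.0, 1.0]]
```

```bash
python3 -c "
from h import *
print(togo(432,-125,190).round(4), (20.67-86.8)/360)"
```

```text
[ 1.2002 -1.018   0.1162] -0.18369444444444444
```

>>> {"api": "step_arm", "payload": {
  "linear": [
    [0.9,-0.76,0.1],
    [0.9,-0.76,0.1],
    [0.9,-0.76,0.1],
    [0.9,-0.76,0.1],
    [0.9,-0.76,0.1],
    [0.9,-0.76,0.1],
    [0.9,-0.76,0.1],
    [0.9,-0.76,0.1]
  ],
  "turn": [-0.184,-0.184,-0.184,-0.184,-0.184,-0.184,-0.184,-0.184],
  "fingers": -1,
  "force": 20
}}

```text
time_s: 1.3
ee_pos: [375.1, -229.8, 195.1]
ee_rot: [180.0, 0.0, 86.9]
force: [-0.1, -0.1, -0.7]
gripper_width: 91.1
gripper_force: 0.0
```

```bash
python3 -c "
from h import *
s=env.state();print(s['time_s'],s['ee_pos'],s['ee_rot'],s['qpos'])
print(togo(432,-125,190).round(4))"
```

```text
1.3 [ 375.07753464 -229.79342739  195.10109715] [1.79993269e+02 4.48053928e-02 8.68705154e+01] [-3.29658435e+01  7.46447641e+00  1.08830738e+02 -3.96263863e-02
  6.36766599e+01 -2.98187985e+01]
[0.3592 0.1704 0.0167]
```

>>> {"api": "step_arm", "payload": {
  "linear": [
    [0.36,0.17,0.017],
    [0.36,0.17,0.017],
    [0.36,0.17,0.017]
  ],
  "turn": [0,0,0]
}}

```text
time_s: 1.68
ee_pos: [432.9, -123.1, 189.8]
ee_rot: [180.0, -0.0, 87.0]
force: [-0.3, -0.7, -0.2]
gripper_width: 90.8
gripper_force: 0.0
```

```bash
cat >> h.py <<'E'
def wrist(name):
    s=env.state();f=cams.grab_frame('wrist');cv2.imwrite(f'pics/{name}.png',f['color'])
    E=np.eye(4);E[:3,:3]=Ro.from_euler('xyz',s['ee_rot'],degrees=True).as_matrix();E[:3,3]=s['ee_pos']
    return f,E@np.array(f['tool_from_camera'])
def cap(name,x,y,h,dcap,t=170):
    "cap-top centre by the white blob nearest the expected point"
    f,T=wrist(name);Ti=np.linalg.inv(T);q=Ti[:3,:3]@np.array([x,y,h])+Ti[:3,3]
    p=np.array([f['fx']*q[0]/q[2]+f['cx'],f['fy']*q[1]/q[2]+f['cy']]);r=f['fx']*dcap/2/q[2]
    hsv=cv2.cvtColor(f['color'],cv2.COLOR_BGR2HSV)
    m=(hsv[...,1]<60)&(hsv[...,2]>t)
    for s,c in blobs(m,100):
        if np.hypot(*(c-p))<80:print(s.tolist(),c.round(1),'->',ray(f,T,c,h).round(1),'diam mm',(s[2:4]*q[2]/f['fx']).round(0))
    print('expected px',p.round(0),'r',r.round(0),'t',env.state()['time_s'],env.state()['ee_pos'].round(1))
E
python3 -c "
from h import *
cap('w1',432,-125,84,49)"
```

```text
[242, 229, 64, 18, 578] [263.4 239.5] -> [ 378.2 -160.9   84. ] diam mm [55. 15.]
[241, 246, 161, 37, 4558] [314.2 267.4] -> [ 422.1 -191.4   84. ] diam mm [139.  32.]
expected px [321. 198.] r 28.0 t 1.725 [ 432.1 -124.5  189.8]
```

View pics/w1.png

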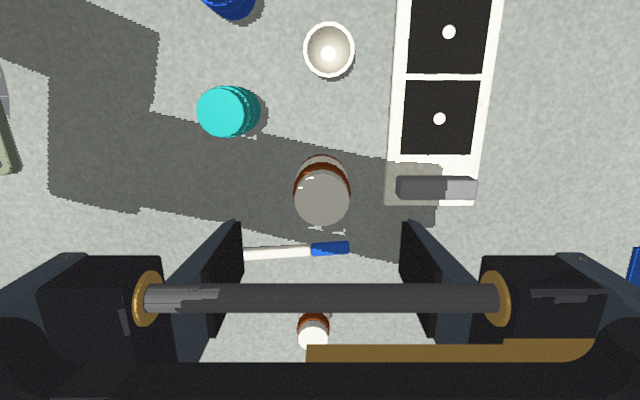

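The shadowed XL cap disc is centred at about (321,198) with radius 28 px, exactly where (432,-125) predicts. The tool is already over it, so I'll go down and grasp.

>>> {"api": "step_arm", "payload": {
  "linear": [
    [0,0,0.18],
    [0,0,0.36],
    [0,0,0.493],
    [0,0,0.493],
    [0,0,0.493]
  ],
  "turn": [0,0,0,0,0]
}}

```text
time_s: 2.35
ee_pos: [432.7, -125.8, 43.2]
ee_rot: [179.9, 0.0, 86.8]
force: [0.5, 0.5, -0.5]
gripper_width: 91.3
gripper_force: 0.0
```

>>> {"api": "step_arm", "payload": {
  "linear": [
    [0,0,0],
    [0,0,0],
    [0,0,0],
    [0,0,0],
    [0,0,0],
    [0,0,0]
  ],
  "turn": [0,0,0,0,0,0],
  "fingers": 1,
  "force": 20
}}

```text
time_s: 3.1
ee_pos: [432.5, -124.3, 42.3]
ee_rot: [179.9, 0.0, 86.9]
force: [1.7, 1.0, 3.9]
gripper_width: 53.1
gripper_force: 20.0
```

```bash
python3 -c "
from h import *
f=cams.grab_frame('wrist')
s=env.state();print(s['time_s'],s['ee_pos'],s['ee_rot'])
print(togo(569.2,173,150).round(4))"
```

```text
3.15 [ 432.50781178 -124.31652146   42.29798967] [1.79922195e+02 1.24743258e-02 8.69108803e+01]
[ 1.0141  0.4021 -0.3587]
```

>>> {"api": "step_arm", "payload": {
  "linear": [
    [0,0,-0.1],
    [0.04,0.02,-0.22],
    [0.16,0.06,-0.3],
    [0.32,0.12,-0.3],
    [0.48,0.19,-0.3],
    [0.64,0.25,-0.3],
    [0.8,0.32,-0.3],
    [0.92,0.37,-0.3],
    [1.0,0.4,-0.3],
    [1.0,0.4,-0.3],
    [1.0,0.4,-0.3]
  ],
  "turn": [0,0,0,0,0,0,0,0,0,0,0],
  "force": 25
}}

```text
time_s: 4.53
ee_pos: [566.7, 168.0, 130.9]
ee_rot: [-179.8, 0.1, 86.9]
force: [0.3, -0.9, -2.0]
gripper_width: 53.0
gripper_force: 25.0
```

```bash
python3 - <<'E'
from h import *
f,T=wrist('w2')
s=env.state();print(s['time_s'],s['ee_pos'],s['ee_rot'],s['gripper_width'],s['force'])
print(togo(569.2,173,55).round(4))
E
```

```text
4.575 [566.8359346  167.76096603 131.23040358] [-1.79879427e+02  7.23073569e-02  8.68817814e+01] 53.38023237382708 [-0.61346912 -0.55442332 -1.51985132]
[0.0182 0.0075 0.2541]
```

View pics/w2.png

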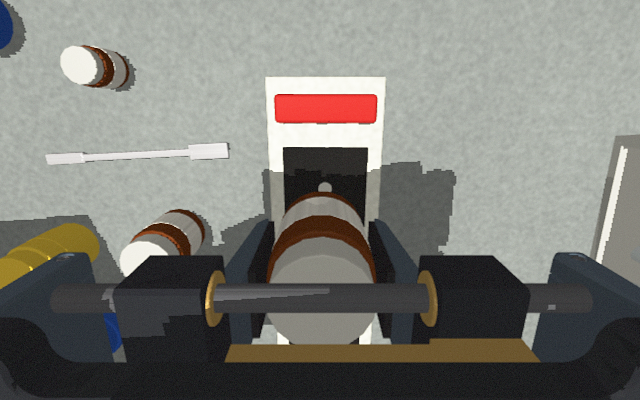

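The XL jar is held upright. The pad_1 dot is at (325,187) and the held cap is centred at about (323,294).

```bash
python3 - <<'E'
from h import *
f,T=wrist('w2b')
print(ray(f,T,(325,187),12), ray(f,T,(323,294),173),env.state()['ee_pos'])
E
```

```text
[569.27663745 171.98202765  12.        ] [566.80088842 171.10010211 173.        ] [567.04961752 167.73039487 131.50961133]
```

>>> {"api": "step_arm", "payload": {
  "linear": [
    [0.013,0.0075,0.1],
    [0.013,0.0075,0.18],
    [0.013,0.0075,0.23],
    [0.013,0.0075,0.254],
    [0.013,0.0075,0.254],
    [0.013,0.0075,0.254]
  ],
  "turn": [0,0,0,0,0,0]
}}

```text
time_s: 5.38
ee_pos: [571.0, 172.7, 56.6]
ee_rot: [179.9, -0.0, 86.9]
force: [-0.3, 0.1, -2.7]
gripper_width: 53.5
gripper_force: 25.0
```

>>> {"api": "step_arm", "payload": {
  "linear": [
    [0,0,0.003],
    [0,0,0.005],
    [0,0,0.005]
  ],
  "turn": [0,0,0]
}}

```text
time_s: 5.75
ee_pos: [570.3, 172.7, 54.3]
ee_rot: [180.0, 0.0, 86.9]
force: [-0.2, -0.3, -1.2]
gripper_width: 53.0
gripper_force: 25.0
```

>>> {"api": "step_arm", "payload": {
  "linear": [
    [0,0,0],
    [0,0,0],
    [0,0,0],
    [0,0,0]
  ],
  "turn": [0,0,0,0],
  "fingers": -1
}}

```text
time_s: 6.25
ee_pos: [570.4, 172.6, 54.3]
ee_rot: [180.0, -0.0, 86.9]
force: [-0.5, 0.4, 0.3]
gripper_width: 89.8
gripper_force: 0.0
```

```bash
python3 - <<'E'
from h import *
s=env.state();print(s['gripper_width'],s['ee_pos'],s['force'])
print(togo(428,136,180).round(4))
E
```

```text
89.78586900286024 [570.39230693 172.62322099  54.34785566] [-0.54183164  0.42914924  0.33234257]
[-0.1475 -0.4673 -0.419 ]
```

>>> {"api": "step_arm", "payload": {
  "linear": [
    [0,0,-0.15],
    [0,0,-0.3],
    [-0.02,-0.07,-0.419],
    [-0.08,-0.25,-0.419],
    [-0.1475,-0.43,-0.419],
    [-0.1475,-0.467,-0.419],
    [-0.1475,-0.467,-0.419]
  ],
  "turn": [0,0,0,0,0,0,0]
}}

```text
time_s: 7.12
ee_pos: [428.3, 136.2, 180.5]
ee_rot: [179.9, -0.0, 86.9]
force: [0.6, 1.2, 0.2]
gripper_width: 91.3
gripper_force: 0.0
```

```bash
python3 -c "
from h import *
cap('w3',428,136,68,41)"
```

```text
[302, 226, 59, 44, 1347] [330.1 246.3] -> [433.1  85.4  68. ] diam mm [52. 39.]
expected px [322. 194.] r 23.0 t 7.175 [429.3 136.4 180.5]
```

View pics/w3.png

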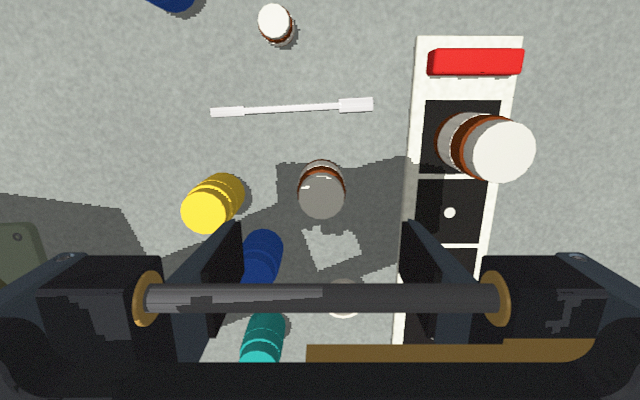

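The L cap is at (321,195), as predicted. XL is standing on pad_1 with its cap at (503,151).

>>> {"api": "step_arm", "payload": {
  "linear": [
    [0,0,0.18],
    [0,0,0.36],
    [0,0,0.488],
    [0,0,0.488]
  ],
  "turn": [0,0,0,0]
}}

```text
time_s: 7.68
ee_pos: [427.6, 135.8, 31.1]
ee_rot: [-179.7, 0.1, 86.9]
force: [0.2, -0.8, 0.7]
gripper_width: 91.1
gripper_force: 0.0
```

>>> {"api": "step_arm", "payload": {
  "linear": [
    [0,0,0],
    [0,0,0],
    [0,0,0],
    [0,0,0],
    [0,0,0],
    [0,0,0]
  ],
  "turn": [0,0,0,0,0,0],
  "fingers": 1,
  "force": 25
}}

```text
time_s: 8.43
ee_pos: [428.3, 136.0, 33.9]
ee_rot: [180.0, -0.0, 86.9]
force: [-0.4, -0.3, 4.8]
gripper_width: 45.3
gripper_force: 25.0
```

```bash
python3 - <<'E'
from h import *
T3=None
s=env.state();print(s['gripper_width'],s['ee_pos'],s['force'])
print(togo(564.9,93,s['ee_pos'][2]+12).round(4))
E
```

```text
45.32337832431684 [428.28047666 136.0201442   33.90840372] [-0.41956141 -0.33398106  4.76702461]
[-0.1187  0.4625 -0.0397]
```

>>> {"api": "step_arm", "payload": {
  "linear": [
    [0,0,-0.12],
    [0,0,-0.26],
    [-0.02,0.06,-0.34],
    [-0.06,0.2,-0.34],
    [-0.1,0.34,-0.34],
    [-0.119,0.43,-0.34],
    [-0.119,0.462,-0.34],
    [-0.119,0.462,-0.34],
    [-0.119,0.462,-0.25],
    [-0.119,0.462,-0.14],
    [-0.119,0.462,-0.07],
    [-0.119,0.462,-0.05],
    [-0.119,0.462,-0.05]
  ],
  "turn": [0,0,0,0,0,0,0,0,0,0,0,0,0]
}}

```text
time_s: 10.05
ee_pos: [564.0, 93.2, 48.8]
ee_rot: [-180.0, 0.0, 86.9]
force: [-0.3, 0.2, -1.9]
gripper_width: 45.0
gripper_force: 25.0
```

```bash
python3 - <<'E'
from h import *
s=env.state();print(s['gripper_width'],s['ee_pos'],s['force'])
print(togo(564.9,93,46).round(4))
E
```

```text
45.045648594001975 [563.97089376  93.17135195  48.81071858] [-0.30065344  0.15086832 -1.91141503]
[-0.0004  0.0031  0.0094]
```

>>> {"api": "step_arm", "payload": {
  "linear": [
    [0,0.002,0.006],
    [0,0.002,0.011],
    [0,0.002,0.011],
    [0,0.002,0.011]
  ],
  "turn": [0,0,0,0]
}}

```text
time_s: 10.55
ee_pos: [565.6, 92.9, 46.0]
ee_rot: [179.9, -0.0, 86.9]
force: [-0.6, 0.4, 3.6]
gripper_width: 45.4
gripper_force: 25.0
```

>>> {"api": "step_arm", "payload": {
  "linear": [
    [0,0,0],
    [0,0,0],
    [0,0,0],
    [0,0,0]
  ],
  "turn": [0,0,0,0],
  "fingers": -1
}}

```text
time_s: 11.05
ee_pos: [565.1, 92.8, 45.1]
ee_rot: [-180.0, 0.0, 86.9]
force: [0.5, -0.1, 0.1]
gripper_width: 82.3
gripper_force: 0.0
```

```bash
python3 - <<'E'
from h import *
s=env.state();print(s['time_s'],s['gripper_width'],s['ee_pos'],s['force'])
print(togo(413,-297,165).round(4))
E
```

```text
11.05 82.28588405986464 [565.05165838  92.77505029  45.13256818] [ 0.47492126 -0.05568574  0.08759478]
[-1.3247 -0.4362 -0.3993]
```

>>> {"api": "step_arm", "payload": {
  "linear": [
    [0,0,-0.15],
    [0,0,-0.3],
    [-0.1,-0.04,-0.4],
    [-0.28,-0.09,-0.4],
    [-0.48,-0.16,-0.4],
    [-0.68,-0.23,-0.4],
    [-0.88,-0.3,-0.4],
    [-1.0,-0.34,-0.4]
  ],
  "turn": [0,0,0,0,0,0,0,0]
}}

```text
time_s: 12.05
ee_pos: [445.8, -203.4, 165.4]
ee_rot: [180.0, 0.0, 86.8]
force: [0.4, -0.2, -0.4]
gripper_width: 91.3
gripper_force: 0.0
```

>>> {"api": "step_arm", "payload": {
  "linear": [
    [-0.2,-0.06,0],
    [-0.325,-0.096,0],
    [-0.325,-0.096,0],
    [-0.325,-0.096,0]
  ],
  "turn": [0,0,0,0]
}}

```text
time_s: 12.55
ee_pos: [413.0, -296.5, 165.1]
ee_rot: [-180.0, -0.0, 86.9]
force: [0.3, 0.3, -0.1]
gripper_width: 91.2
gripper_force: 0.0
```

```bash
python3 -c "
from h import *
print(env.state()['ee_rot'])
cap('w4',413,-297,54,34)"
```

```text
[-1.79986137e+02 -4.04095549e-02  8.68909449e+01]
[327, 140, 52, 30, 737] [349.5 158.7] -> [ 437.7 -266.1   54. ] diam mm [46. 26.]
expected px [322. 195.] r 19.0 t 12.6 [ 413.2 -296.1  165.1]
```

View pics/w4.png

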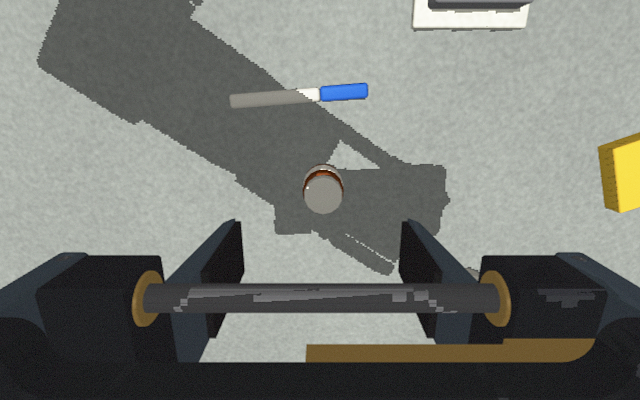

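The M cap is at (323,195), on target.

>>> {"api": "step_arm", "payload": {
  "linear": [
    [0,0,0.18],
    [0,0,0.36],
    [0,0,0.47],
    [0,0,0.47]
  ],
  "turn": [0,0,0,0]
}}

```text
time_s: 13.1
ee_pos: [412.0, -294.7, 22.4]
ee_rot: [-179.7, -0.2, 87.0]
force: [0.1, 0.2, -0.0]
gripper_width: 91.4
gripper_force: 0.0
```

>>> {"api": "step_arm", "payload": {
  "linear": [
    [0,0,0],
    [0,0,0],
    [0,0,0],
    [0,0,0],
    [0,0,0],
    [0,0,0],
    [0,0,0]
  ],
  "turn": [0,0,0,0,0,0,0],
  "fingers": 1,
  "force": 20
}}

```text
time_s: 13.98
ee_pos: [413.2, -297.2, 24.4]
ee_rot: [180.0, 0.0, 86.9]
force: [0.1, 0.0, 0.9]
gripper_width: 37.3
gripper_force: 20.0
```

```bash
python3 - <<'E'
from h import *
s=env.state();print(s['gripper_width'],s['ee_pos'],s['force'])
print(togo(560.4,13.3,s['ee_pos'][2]+12).round(4))
E
```

```text
37.33597559190177 [ 413.19620868 -297.17323067   24.40567255] [0.11742996 0.03464133 0.91266144]
[ 1.0599  0.4342 -0.0401]
```

>>> {"api": "step_arm", "payload": {
  "linear": [
    [0,0,-0.12],
    [0.04,0.02,-0.24],
    [0.16,0.07,-0.3],
    [0.32,0.13,-0.3],
    [0.48,0.2,-0.3],
    [0.64,0.26,-0.3],
    [0.8,0.33,-0.3],
    [0.94,0.4,-0.3],
    [1.0,0.434,-0.3],
    [1.0,0.434,-0.3],
    [1.0,0.434,-0.3]
  ],
  "turn": [0,0,0,0,0,0,0,0,0,0,0]
}}

```text
time_s: 15.35
ee_pos: [558.3, -5.7, 114.0]
ee_rot: [-179.9, 0.0, 86.9]
force: [0.3, -0.4, -0.7]
gripper_width: 37.4
gripper_force: 20.0
```

>>> {"api": "step_arm", "payload": {
  "linear": [
    [0.04,0,0],
    [0.06,0,0.05],
    [0.06,0,0.15],
    [0.06,0,0.22],
    [0.06,0,0.25],
    [0.06,0,0.25],
    [0.06,0,0.25]
  ],
  "turn": [0,0,0,0,0,0,0]
}}

```text
time_s: 16.23
ee_pos: [560.8, 13.5, 39.9]
ee_rot: [179.9, -0.0, 86.9]
force: [0.6, 0.3, -0.5]
gripper_width: 37.4
gripper_force: 20.0
```

```bash
python3 - <<'E'
from h import *
s=env.state();print(s['gripper_width'],s['ee_pos'],s['force'])
print(togo(560.4,13.3,36.2).round(4))
E
```

```text
37.40820341976736 [560.83543143  13.45711115  39.92125999] [ 0.60244735  0.27500212 -0.45697858]
[-0.0006 -0.0014  0.0124]
```

>>> {"api": "step_arm", "payload": {
  "linear": [
    [0,0,0.006],
    [0,0,0.012],
    [0,0,0.012],
    [0,0,0.012]
  ],
  "turn": [0,0,0,0]
}}

```text
time_s: 16.73
ee_pos: [560.6, 13.5, 36.4]
ee_rot: [179.9, 0.0, 86.9]
force: [-0.7, -0.5, 5.7]
gripper_width: 37.3
gripper_force: 20.0
```

>>> {"api": "step_arm", "payload": {
  "linear": [
    [0,0,0],
    [0,0,0],
    [0,0,0],
    [0,0,0]
  ],
  "turn": [0,0,0,0],
  "fingers": -1
}}

```text
time_s: 17.23
ee_pos: [560.2, 13.5, 35.5]
ee_rot: [-180.0, 0.0, 86.9]
force: [0.4, -0.7, 0.8]
gripper_width: 74.4
gripper_force: 0.0
```

```bash
python3 - <<'E'
from h import *
s=env.state();print(s['time_s'],s['gripper_width'],s['ee_pos'],s['force'])
print(togo(394,285,165).round(4))
E
```

```text
17.225 74.3682283645023 [560.16529089  13.45696864  35.45805177] [ 0.40979995 -0.6669925   0.83476974]
[ 0.874  -0.6019 -0.4318]
```

>>> {"api": "step_arm", "payload": {
  "linear": [
    [0,0,-0.15],
    [0,0,-0.3],
    [0.04,-0.04,-0.43],
    [0.18,-0.12,-0.43],
    [0.34,-0.23,-0.43],
    [0.5,-0.34,-0.43],
    [0.66,-0.45,-0.43],
    [0.8,-0.55,-0.43],
    [0.874,-0.602,-0.43],
    [0.874,-0.602,-0.43],
    [0.874,-0.602,-0.43]
  ],
  "turn": [0,0,0,0,0,0,0,0,0,0,0]
}}

```text
time_s: 18.6
ee_pos: [394.3, 284.5, 164.5]
ee_rot: [180.0, 0.0, 86.9]
force: [-0.4, -0.1, -1.2]
gripper_width: 91.3
gripper_force: 0.0
```

```bash
python3 -c "
from h import *
cap('w5',394,285,40,27)"
```

```text
[213, 0, 271, 211, 9270] [331.2 114.6] -> [405.5 351.   40. ] diam mm [248. 193.]
[243, 151, 25, 51, 416] [256.  179.1] -> [335. 298.  40.] diam mm [23. 47.]
[254, 196, 19, 25, 179] [264.6 210.3] -> [339.6 267.7  40. ] diam mm [17. 23.]
[314, 234, 43, 9, 121] [337.5 239.4] -> [406.4 234.5  40. ] diam mm [39.  8.]
[302, 243, 74, 40, 1382] [341.3 259.8] -> [409.3 212.4  40. ] diam mm [68. 37.]
expected px [322. 190.] r 15.0 t 18.65 [394.5 284.2 164.6]
```

View pics/w5.png

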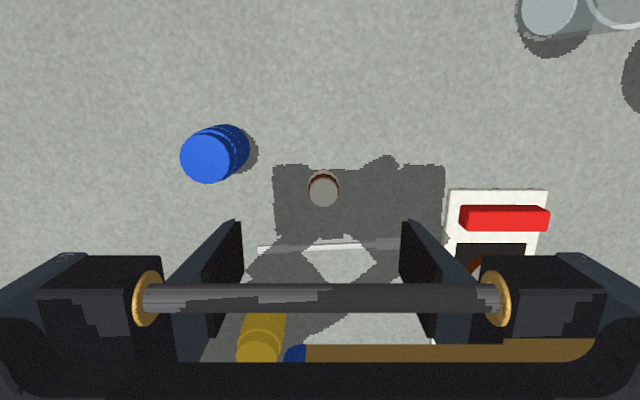

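The S cap is at (323,190), on target. I'll open the fingers only part way, to keep clear of the blue jar at (207,160).

>>> {"api": "step_arm", "payload": {
  "linear": [
    [0,0,0.16],
    [0,0,0.32],
    [0,0,0.43],
    [0,0,0.475],
    [0,0,0.49],
    [0,0,0.49]
  ],
  "turn": [0,0,0,0,0,0],
  "fingers": -0.4
}}

```text
time_s: 19.4
ee_pos: [394.9, 285.2, 18.4]
ee_rot: [179.9, -0.1, 86.9]
force: [-0.3, 0.4, -1.5]
gripper_width: 63.8
gripper_force: 0.0
```

>>> {"api": "step_arm", "payload": {
  "linear": [
    [0,0,0],
    [0,0,0],
    [0,0,0],
    [0,0,0],
    [0,0,0]
  ],
  "turn": [0,0,0,0,0],
  "fingers": 1,
  "force": 15
}}

```text
time_s: 20.02
ee_pos: [394.2, 285.1, 17.9]
ee_rot: [180.0, -0.0, 86.9]
force: [0.5, -0.4, 2.6]
gripper_width: 29.7
gripper_force: 15.0
```

```bash
python3 - <<'E'
from h import *
s=env.state();print(s['gripper_width'],s['ee_pos'],s['force'])
print(togo(555.9,-66.6,s['ee_pos'][2]+12).round(4))
E
```

```text
29.74443054714898 [394.18874703 285.13656487  17.88730686] [ 0.46531536 -0.36065601  2.61389005]
[-1.1418  0.6013 -0.04  ]
```

>>> {"api": "step_arm", "payload": {
  "linear": [
    [0,0,-0.12],
    [0,0,-0.28],
    [0,0,-0.42],
    [-0.08,0.04,-0.5],
    [-0.24,0.13,-0.5],
    [-0.4,0.21,-0.5],
    [-0.56,0.3,-0.5],
    [-0.72,0.38,-0.5],
    [-0.88,0.46,-0.5],
    [-1.0,0.53,-0.5],
    [-1.0,0.53,-0.5],
    [-1.0,0.53,-0.5]
  ],
  "turn": [0,0,0,0,0,0,0,0,0,0,0,0]
}}

```text
time_s: 21.52
ee_pos: [536.0, -22.8, 167.2]
ee_rot: [-179.9, -0.0, 86.9]
force: [-1.1, 1.0, -0.5]
gripper_width: 29.3
gripper_force: 15.0
```

>>> {"api": "step_arm", "payload": {
  "linear": [
    [-0.08,0.04,0],
    [-0.142,0.071,0],
    [-0.142,0.071,0.08],
    [-0.142,0.071,0.22],
    [-0.142,0.071,0.36],
    [-0.142,0.071,0.43],
    [-0.142,0.071,0.45],
    [-0.142,0.071,0.45],
    [-0.142,0.071,0.45]
  ],
  "turn": [0,0,0,0,0,0,0,0,0]
}}

```text
time_s: 22.65
ee_pos: [556.5, -66.8, 33.8]
ee_rot: [179.9, 0.0, 86.9]
force: [0.9, 0.5, -0.1]
gripper_width: 29.4
gripper_force: 15.0
```

```bash
python3 - <<'E'
from h import *
s=env.state();print(s['gripper_width'],s['ee_pos'],s['force'])
print(togo(555.9,-66.6,29.9).round(4))
E
```

```text
29.35990546791737 [556.46495249 -66.80765848  33.8255218 ] [ 0.94430995  0.47853223 -0.12673388]
[ 0.0006 -0.0019  0.0131]
```

>>> {"api": "step_arm", "payload": {
  "linear": [
    [0,-0.001,0.006],
    [0,-0.001,0.012],
    [0,-0.001,0.012],
    [0,-0.001,0.012]
  ],
  "turn": [0,0,0,0]
}}

```text
time_s: 23.15
ee_pos: [555.6, -66.9, 29.9]
ee_rot: [179.9, 0.0, 86.9]
force: [-0.8, 0.3, 6.5]
gripper_width: 29.0
gripper_force: 15.0
```

>>> {"api": "step_arm", "payload": {
  "linear": [
    [0,0,0],
    [0,0,0],
    [0,0,0],
    [0,0,0]
  ],
  "turn": [0,0,0,0],
  "fingers": -0.4
}}

```text
time_s: 23.65
ee_pos: [555.2, -66.8, 28.9]
ee_rot: [-180.0, 0.0, 86.9]
force: [0.7, 0.0, 0.5]
gripper_width: 63.1
gripper_force: 0.0
```

>>> {"api": "step_arm", "payload": {
  "linear": [
    [0,0,-0.12],
    [0,0,-0.26],
    [-0.1,0,-0.4],
    [-0.26,0,-0.5],
    [-0.42,0,-0.55],
    [-0.58,0,-0.55],
    [-0.6,0,-0.55],
    [-0.6,0,-0.55]
  ],
  "turn": [0,0,0,0,0,0,0,0]
}}

```text
time_s: 24.65
ee_pos: [545.3, -246.4, 193.6]
ee_rot: [-180.0, -0.0, 86.9]
force: [0.5, 0.0, -1.2]
gripper_width: 64.0
gripper_force: 0.0
```

```bash
python3 - <<'E'
from h import *
for n in('scene','side'):
    f=cams.grab_frame(n);cv2.imwrite(f'pics/{n}9.png',f['color'])
a=cv2.imread('pics/scene9.png')[150:310,210:410];b=cv2.imread('pics/side9.png')[110:270,290:410]
cv2.imwrite('pics/end.png',np.hstack([cv2.resize(a,None,fx=2.4,fy=2.4),cv2.resize(b,None,fx=2.4,fy=2.4)]))
E
```

```text
(no output)
```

View pics/end.png

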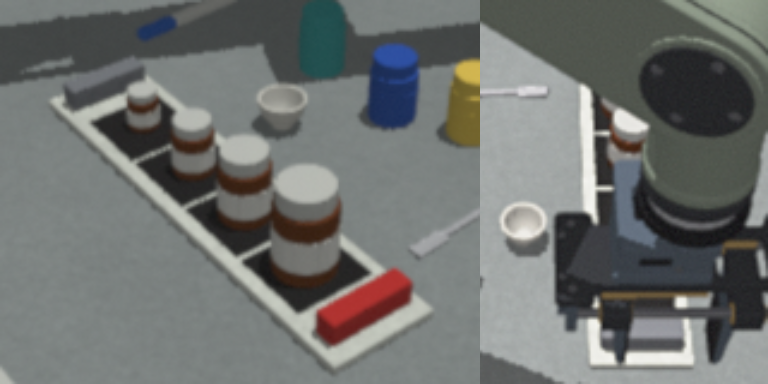

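All four jars stand upright in descending order from the red stop. I'll move the arm aside and check the centring from the side view.

>>> {"api": "step_arm", "payload": {
  "linear": [
    [-0.16,-0.1,0],
    [-0.3,-0.24,0],
    [-0.42,-0.36,0],
    [-0.54,-0.48,0],
    [-0.68,-0.6,0],
    [-0.76,-0.74,0],
    [-0.8,-0.8,0],
    [-0.8,-0.8,0],
    [-0.8,-0.8,0]
  ],
  "turn": [0,0,0,0,0,0,0,0,0]
}}

```text
time_s: 25.88
ee_pos: [294.2, -472.3, 194.1]
ee_rot: [180.0, -0.0, 87.0]
force: [0.2, 0.4, 0.8]
gripper_width: 63.8
gripper_force: 0.0
```

```bash
python3 - <<'E'
from h import *
f=cams.grab_frame('side');im=f['color'];T=np.array(f['extrinsics']);Ti=np.linalg.inv(T)
hsv=cv2.cvtColor(im,cv2.COLOR_BGR2HSV);m=(hsv[...,1]<60)&(hsv[...,2]>170)
for k,x,y,h,d in(('xl',569.2,173,96,49),('l',564.9,93,80,41),('m',560.4,13.3,66,34),('s',555.9,-66.6,52,27)):
    q=Ti[:3,:3]@np.array([x,y,h])+Ti[:3,3];p=np.array([f['fx']*q[0]/q[2]+f['cx'],f['fy']*q[1]/q[2]+f['cy']])
    cv2.drawMarker(im,tuple(np.int32(p.round())),(0,0,255),0,3)
    for s,c in blobs(m,20):
        if np.hypot(*(c-p))<8:print(k,p.round(1),s.tolist(),c.round(1),ray(f,T,c,h-4).round(1))
cv2.imwrite('pics/end2.png',cv2.resize(im[100:270,280:420],None,fx=3.5,fy=3.5,interpolation=0))
E
```

```text
xl [351.8 131.4] [343, 126, 19, 13, 184] [352.  131.9] [570.2 175.3  92. ]
l [353.1 158.3] [346, 154, 15, 11, 142] [353.  158.9] [565.1  94.6  76. ]
```

View pics/end2.png

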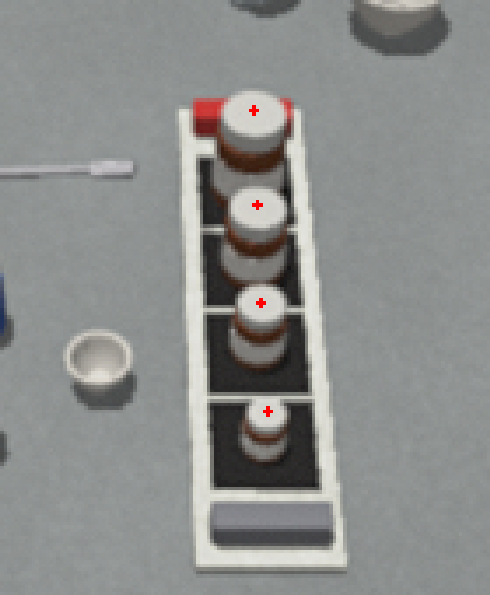

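The predicted cap centres (red marks) fall on the centres of all four caps, and XL and L measure within about 2 mm of their pads. All are upright and released, so I'm handing in.

```bash
python3 -c "
from workcell import env
print(env.job_done())"
```

```text
the job is handed in; nothing more can be done
None
```

All four jars stand upright and released on their pads, tallest next to the red end stop and descending from there, and the job was handed in at about 26 s.

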